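# Lock the shaft of an indexing stand with its slotted disc and bar

## Task

Lock the shaft of the indexing stand: push one of the upright pegs on the slotted disc round until either of its two slots faces the locking bar, then push the upright plate on the bar's tail so that the bar slides through its guide into the slot, fully home, with the tail plate up against the guide. Only push with the fingertips: the bar must not be lifted, and the loose things lying about must stay where they are.

Things in the scene. Friction and masses are not known exactly. Their poses are not given: they have to be found in the camera images.
- stand: Indexing stand, fixed to the table: grey base plate 10 mm thick, x -225 to +75 mm, y -75 to +75 mm, carrying disc, locking bar and guide. Origin on the disc's vertical axis, at table height; z up; +x is the way the bar is pushed (the bar lies on the -x side, along y = 0).
- guide (a point): Middle of the rear face of the guide, 23 mm over the table, 130 mm behind the disc's axis (x = -130 mm of the stand, same axes). The guide is a dark steel tunnel 55 mm long, 49 mm wide, 36 mm high over the table with its screw heads; the bar has 1.5 mm of play in it on each side.
- disc (a joint): Angle (rad) of the horizontal steel disc, growing anticlockwise from above; turns both ways (-6.2 to 6.2) with dry friction (about 4 N at a peg) and stays where left. At 0 and +-3.14 one of its two opposite slots faces the bar. Disc 120 mm across, 13 to 27 mm over the table; slots 26 mm wide, 34 mm deep from the rim; the shaft end in its middle, 40 mm across, stands to 36 mm.
- slot (a point): Middle of the mouth of one slot, on the rim (60 mm from the axis), half-way up the disc; turns with the disc, its x axis pointing outward along the slot. The other slot is exactly opposite.
- peg_a (a point): Half-way up one of the two upright pegs on the disc (14 mm thick, 42 mm from the axis, top 69 mm over the table; this point is 48 mm over the table). Seen from above it is a quarter turn anticlockwise from point slot. Turns with the disc.
- peg_b (a point): The same on the other peg, opposite peg_a: a quarter turn clockwise from point slot.
- bar_nose (a point): Tip of the locking bar, half-way up (18 mm over the table), x axis along the bar to the disc. Steel bar, about 0.3 kg, 110 x 20 x 16 mm, loose on the base plate in its guide; nose tapered to 10 mm width in its last 11 mm. At the start the nose is 12 to 32 mm short of the disc's rim; fully home it is 32 mm from the disc's axis.
- bar_tail (a point): Middle of the rear face of the upright plate on the bar's tail (12 mm thick, 36 mm wide, 10 to 50 mm over the table; this point 30 mm over the table, 110 mm behind the nose): the face to push, towards +x of the stand. Fully home, the plate's front meets the guide and this face is 142 mm from the disc's axis.
- bearing: Bystander, loose on the table beside the stand, to be left alone: plain ball bearing lying flat, 47 mm across, 14 mm high. Origin at the centre of its underside.
- spark_plug: Bystander, loose on the table beside the stand, to be left alone: spark plug lying down, 75 mm long, 24 mm high. Origin at the centre of its underside.
- tape: Bystander, loose on the table beside the stand, to be left alone: roll of masking tape lying flat, 112 mm across, 30 mm high. Origin at the centre of its underside.
- pulley: Bystander, loose on the table beside the stand, to be left alone: grooved pulley lying flat, 68 mm across, 24 mm high. Origin at the centre of its underside.
- screwdriver: Bystander, loose on the table beside the stand, to be left alone: screwdriver with a black handle, 190 mm long, 27 mm high. Origin at the centre of its underside.
- bolt: Bystander, loose on the table beside the stand, to be left alone: hexagon bolt lying down, 66 mm long, 22 mm high. Origin at the centre of its underside.
Things that resemble listed ones, but are neither listed nor needed, are in the scene too. Of the things like the part that bears bar_nose, leave any that is turquoise; of the rest the smaller one is meant.

How it is judged:
By the outcome, as a careful person would: the job done as asked, in the order asked, and still so for the second after the job is handed in, with the robot touching nothing.
It also fails if it takes over 58 s, if anything falls off the work surface, if the arm or the gripper's body presses on something with over 40 N, if the wrist force passes 120 N, or if a joint passes its speed limit or range.

## Robot

A 7-joint arm with a two-finger parallel gripper is mounted at the origin on the work surface; the furniture and walls round the work are solid. World frame = base frame: x ahead of the robot, y to its left, z up, the work surface at z = 0. Lengths are in m, angles in rad, forces in N, time in s.
With the tool pointing down it reaches from about 0.4 to 0.85 m from the base axis. Payload 10.4 kg.
Tool frame: the origin (TCP) lies midway between the tips of the shut fingers; the grasp point (between the pads) lies 19 mm behind it; y points along the fingers, x is the direction in which the jaws open and shut, and the axes are right-handed (so a half turn about y gives the same grasp; the last joint's range is limited). The gripper opens to 87 mm and grips with 3 to 60 N. Pads are 19 mm wide; open, the fingers measure 117 mm over their backs; the gripper's body (75 mm by 190 mm) begins 51 mm behind the grasp point.
Start: joints at [-0.023, 0.332, -0.065, 1.46, 0.022, 1.35, -0.088], TCP at [0.625, 0, 0.223] pointing down, gripper open.
Joint ranges: [-2.6, 2.6], [-0.5, 2.12], [-1.47, 1.34], [0.16, 2.42], [-1.27, 4.41], [0.06, 2.06], [-2.6, 2.6]. Speed limits (rad/s): [2.22, 2.22, 2.79, 2.79, 3.14, 3.14, 3.14].

## Interface

Orientations are given as a unit quaternion [x, y, z, w].
In Python, from bench import * gives the robot as it stands.
- The arm moves only by the tool jog_arm, never from a script. Its argument "commands" is a list of rows, each an object with "translation": the shift along the world's x, y, z in mm, a list of three; "twist": the turn about the world's z in rad. A call has 1 to 20 rows; each row shifts and turns the commanded pose from where the row before left it; what a row does not reach is not made up. A row lasts 1/10 s, in which the tool goes at most 50 mm and 8.59 degrees, less where a joint would pass 70% of its speed; a pose out of reach is approached as far as the arm can. A call is refused whole if a number of a shift passes 50 or a number of a turn 0.15, either way. A call with a gripper value outside its range is refused whole. "grip" is the closure, from 0 (fully open) to 1 (shut), set as the call begins (left out, the last holds). The fingers move at their own pace and stop on an object; "grip_force" is the grip in N (left out, the last holds). Time passes only in rows, so rows that do not move let the fingers close. It gives the time, the measured TCP pose, the force and the opening at its end, in the units of the state.
- read_state(): the state, without advancing time (a new reading comes with each control period).
- camera(name): name is "scene" or "side" or "wrist"; returns a dict with "img" (480x640x3 uint8, red, green, blue), "fx", "fy", "cx", "cy" (pixels), "cam_to_world" (4x4, takes a point from camera to world coordinates). Camera axes: x right, y down, z forward; pixel columns grow to the right and rows downward; lengths in m; the calibration is good to about 2 mm. A picture is of the moment at which its call begins. There is no depth.
- close_job(): hands the job in, once; it reports no verdict.
The state is a dict: "time": time; "joint_positions": joint angles; "joint_vel": joint speeds; "joint_torque": joint torques, N m; "ee_pos": TCP position; "eef_rot": TCP orientation; "ft_force": force on the tool from outside, world axes, zero at the start; "torque": the same for the moment, N m; "width": finger opening in m.
Only numpy, scipy, OpenCV 4.12 (cv2) and the standard library are available. Lean on these libraries where they do the work, as an engineer would, in place of code of your own. Each camera call takes 0.05 s, during which the arm holds its last target.

## Working session

There is one attempt and no reset: what is moved stays moved. The work goes in short steps, Python scripts to look and compute and a tool call to move; the robot and the scene stay as the last step left them, time stands still between calls to the robot, and variables do not carry over. Pictures are saved under pics/ and viewed, and the job is handed in when it is done.

Besides the shell and the picture viewer there is one more tool, called after "Request:" as name([rows], argument=value, ...), one row to a line, values as JSON. jog_arm: Moves the arm, as the interface text tells. Its arguments: {"type":"object","properties":{"commands":{"type":"array"},"grip":{"type":"number"},"grip_force":{"type":"number"}},"required":["commands"]}

```bash
mkdir -p pics; python3 - <<'E'
from bench import *
import cv2
for n in ["scene","side","wrist"]:
    c=camera(n); cv2.imwrite(f"pics/{n}0.png",c["img"][:,:,::-1]); print(n,c["fx"],c["cx"],c["cy"],c["cam_to_world"])
s=read_state(); print(s["time"],s["ee_pos"],s["eef_rot"],s["width"])
E
```

```text
scene 529.5292318192293 316.12069857189556 230.4543523605802 [[ 0.77216751 -0.38370689  0.50648431  0.10465769]
 [-0.63529908 -0.45070927  0.62710146 -0.6063155 ]
 [-0.01234598 -0.80599639 -0.59179169  0.62670188]
 [ 0.          0.          0.          1.        ]]
side 588.0937196662323 316.42392821012004 255.31002333750058 [[ 0.99960955 -0.00282701  0.02779835  0.56156006]
 [-0.02582138 -0.4736134   0.88035425 -0.88485124]
 [ 0.0106769  -0.88072831 -0.47350148  0.52175792]
 [ 0.          0.          0.          1.        ]]
wrist 401.4753964473169 315.14500151040517 234.28998911682825 [[ 9.99998187e-01  2.26619889e-05 -1.90397250e-03  6.24403313e-01]
 [-5.00870936e-04 -9.61583824e-01 -2.74511019e-01  7.57425393e-02]
 [-1.83705012e-03  2.74511475e-01 -9.61582069e-01  3.83590333e-01]
 [ 0.00000000e+00  0.00000000e+00  0.00000000e+00  1.00000000e+00]]
0.15 [6.24718363e-01 7.15170857e-06 2.21962683e-01] [ 7.07129259e-01 -3.49295477e-04 -3.79072827e-04 -7.07084115e-01] 0.08677566947387691
```

View pics/scene0.png

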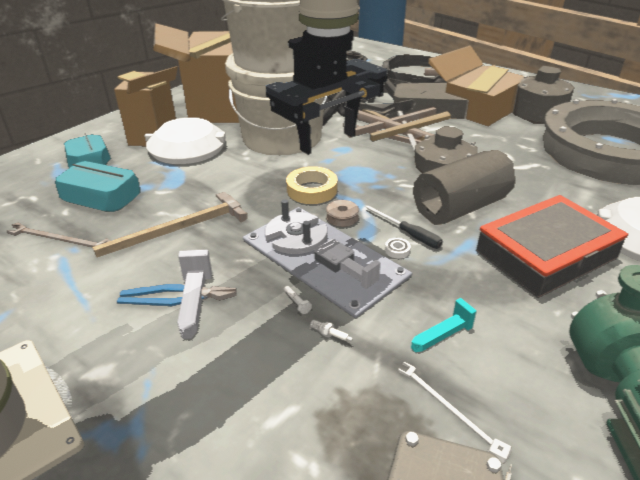

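View pics/side0.png

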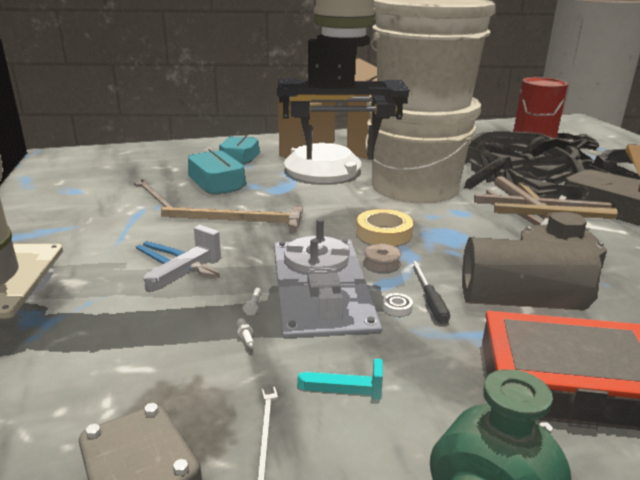

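View pics/wrist0.png

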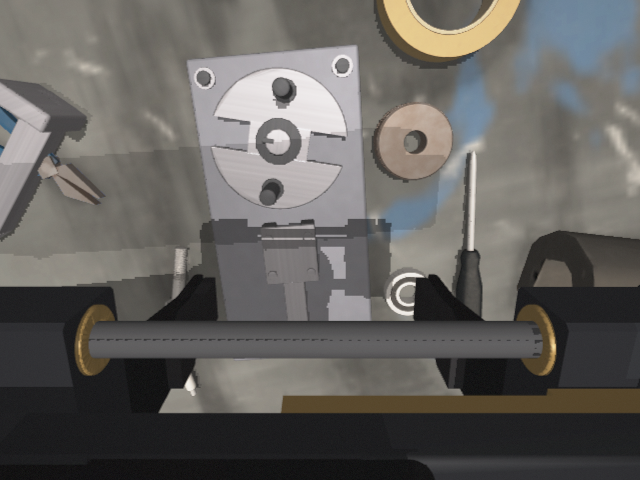

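```bash
cat > h.py <<'E'
from bench import *
import cv2, numpy as np
def ray(c,u,v,z):
    M=np.array(c["cam_to_world"]); d=M[:3,:3]@np.array([(u-c["cx"])/c["fx"],(v-c["cy"])/c["fy"],1]); o=M[:3,3]
    return o+d*(z-o[2])/d[2]
def proj(c,p):
    M=np.array(c["cam_to_world"]); q=M[:3,:3].T@(np.array(p)-M[:3,3]); return np.array([c["fx"]*q[0]/q[2]+c["cx"],c["fy"]*q[1]/q[2]+c["cy"]])
def crop(c,x0,y0,x1,y1,s,name):
    i=cv2.resize(c["img"][y0:y1,x0:x1,::-1],None,fx=s,fy=s,interpolation=cv2.INTER_CUBIC); cv2.imwrite("pics/"+name,i)
E
python3 - <<'E'
from h import *
w=camera("wrist"); s=camera("scene")
crop(w,170,30,410,330,2,"w1.png"); crop(s,230,160,430,320,4,"s1.png")
for n,p,z in [("c1",(342,66),.01),("c2",(204,78),.01),("pegtop1",(282,87),.069),("pegtop2",(269,193),.069),("hub",(278,142),.036),("bearing",(409,293),.014)]:
    print(n,ray(w,*p,z)*1000)
E
```

```text
c1 [647.05699466 120.35701304  10.        ]
c2 [526.96703176 110.72671677  10.        ]
pegtop1 [599.46639037  98.9497973   69.        ]
pegtop2 [587.33689506  19.92048138  69.        ]
hub [592.45308686  57.61962378  36.        ]
bearing [717.49869878 -90.78768167  14.        ]
```

View pics/w1.png

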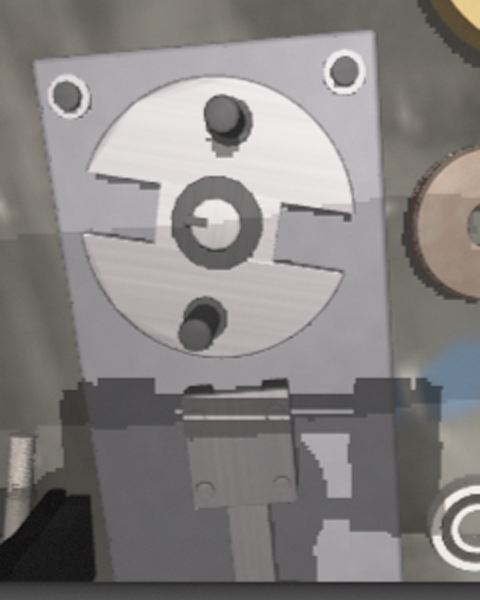

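View pics/s1.png

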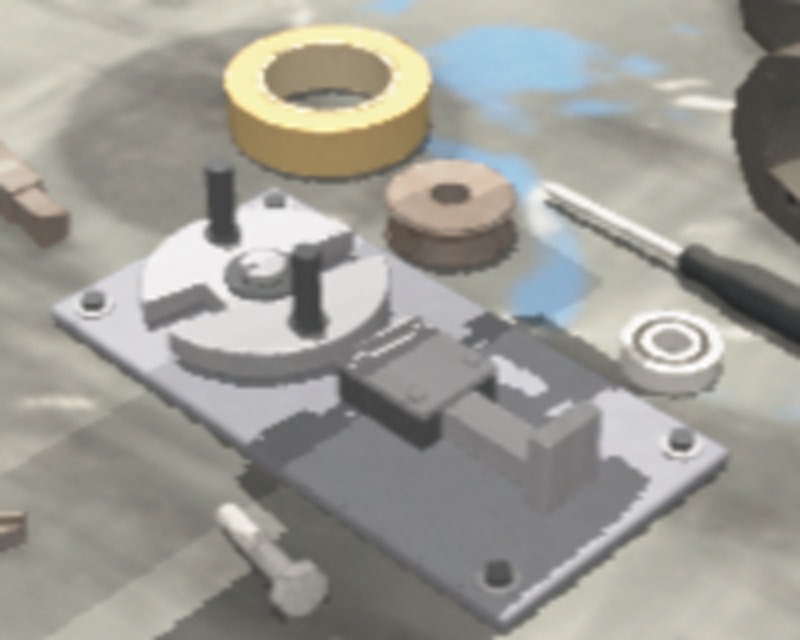

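```bash
python3 - <<'E'
from h import *
from scipy.optimize import least_squares
w=camera("wrist"); s=camera("scene")
obs=[(w,(187.5,61),(75,75,10)),(w,(356.5,45.5),(75,-75,10)),(w,(278,141),(0,0,36)),
(s,(243.8,238),(75,75,10)),(s,(411.5,273.5),(-225,-75,10)),(s,(356,315),(-225,75,10))]
def W(p,q):
    c,sn=np.cos(p[2]),np.sin(p[2]); return np.array([p[0]+(c*q[0]-sn*q[1])/1000,p[1]+(sn*q[0]+c*q[1])/1000,q[2]/1000])
f=lambda p:np.concatenate([proj(c,W(p,q))-o for c,o,q in obs])
r=least_squares(f,[.59,.06,1.6]); p=r.x; print(p,r.fun.round(1))
np.save("stand.npy",p)
# pegs
def S(P): 
    d=(P[:2]-p[:2])*1000; c,sn=np.cos(p[2]),np.sin(p[2]); return np.array([c*d[0]+sn*d[1],-sn*d[0]+c*d[1]])
for c,o,z in [(w,(170+222/2,30+113/2),.069),(w,(170+195/2,30+335/2),.069),(w,(170+204/2,30+315/2+0),.048),(s,(230+219/4,160+167/4),.069),(s,(230+309/4,160+252/4),.069)]:
    q=S(ray(c,*o,z)); print("peg",q.round(1),np.hypot(*q).round(1),np.arctan2(q[1],q[0]).round(3))
for n,o,z in [("plate top rear L",(526,432),.05),("plate top rear R",(597,405),.05),("pl front L",(528,427),.05),("rear bottomL",(540,512),.01),("guide r",(437,418),.036)]:
    print(n,S(ray(s,230+o[0]/4,160+o[1]/4,z)).round(1))
for X in [(-142,0,30),(-162,0,30),(-130,0,23),(0,42,0),(0,-42,0)]: print(X,W(p,X).round(4))
# bystanders
for n,c,o,z in [("pulley",w,(414,141),.024),("bearing",w,(409,293),.014),("bearing_s",s,(398,245.5),.014),("boltend",s,(230+230/4,160+512/4),.01),("bolthead",s,(230+300/4,160+595/4),.012),("tape",s,(312,181),.03),("sdr_tip",w,(473,155),.015),("sdr_handle_near",w,(466,250),.015)]:
    q=ray(c,*o,z);print(n,S(q).round(0),(q*1000).round(0))
E
```

```text
[0.59224077 0.05657322 1.6467835 ] [-2.7 -1.5  2.3 -0.5 -0.4  2.3 -1.2 -1.9  2.3 -0.9  0.2  0.4]
peg [42.1 -9.9] 43.3 -0.231
peg [-39.7   9.1] 40.7 2.917
peg [-35.3   7.2] 36.0 2.94
peg [38.9 -6. ] 39.4 -0.153
peg [-43.1  11.3] 44.5 2.885
plate top rear L [-182.4   17.5]
plate top rear R [-191.6  -17. ]
pl front L [-180.8   14.5]
rear bottomL [-191.4   16.4]
guide r [-138.3   25.4]
(-142, 0, 30) [ 0.603 -0.085  0.03 ]
(-162, 0, 30) [ 0.6045 -0.105   0.03  ]
(-130, 0, 23) [ 0.6021 -0.0731  0.023 ]
(0, 42, 0) [0.5504 0.0534 0.    ]
(0, -42, 0) [0.6341 0.0598 0.    ]
pulley [  -8. -118.] [710.  58.  24.]
bearing [-157. -114.] [718. -91.  14.]
bearing_s [-159. -112.] [716. -94.  14.]
boltend [-98. 111.] [489. -50.  10.]
bolthead [-158.  125.] [ 480. -110.   12.]
tape [ 106. -141.] [724. 173.  30.]
sdr_tip [ -25. -173.] [767.  45.  15.]
sdr_handle_near [-115. -169.] [770. -45.  15.]
```

```bash
cat >> h.py <<'E'
p=np.load("stand.npy")
def W2(x,y):
    c,sn=np.cos(p[2]),np.sin(p[2]); return np.array([p[0]*1000+c*x-sn*y,p[1]*1000+sn*x+c*y])
def push(th,d):  # pusher TCP world for peg angle th (stand), offset d ccw
    return W2(42*np.cos(th)-d*np.sin(th),42*np.sin(th)+d*np.cos(th))
E
python3 - <<'E'
from h import *
for d in (34,22): print(d,[push(t,d).round(1).tolist() for t in (-.218,-.668,-1.118,-1.571)])
E
```

```text
34 [[564.5, 103.0], [587.5, 110.4], [611.4, 107.1], [631.5, 93.7]]
22 [[576.4, 101.3], [597.4, 103.7], [617.4, 96.8], [632.5, 81.7]]
```

Request:
jog_arm([
  {"translation": [-20,35,0],"twist": -0.07},
  {"translation": [-21,34,0],"twist": -0.07},
  {"translation": [-21,34,0],"twist": 0},
  {"translation": [0,0,-30],"twist": 0},
  {"translation": [0,0,-30],"twist": 0},
  {"translation": [0,0,-30],"twist": 0},
  {"translation": [0,0,0],"twist": 0},
  {"translation": [0,0,0],"twist": 0},
], grip=1)

```text
time: 1.15
ee_pos: [0.5631, 0.103, 0.1332]
eef_rot: [0.705, -0.05, 0.049, -0.705]
ft_force: [-0.5, 0.1, -0.1]
width: 0.0308
```

```bash
python3 - <<'E'
from h import *
s=camera("scene");crop(s,200,60,440,320,2.3,"s2.png")
w=camera("wrist");cv2.imwrite("pics/w2.png",w["img"][:,:,::-1])
st=read_state();print(st["time"],st["ee_pos"],st["ft_force"],st["width"],st["eef_rot"])
E
```

```text
1.25 [0.56408079 0.10322512 0.13451193] [-0.26453091  0.30786886  0.2505149 ] 0.02287884060413525 [-0.7050793   0.04861837 -0.05040379  0.70566202]
```

View pics/s2.png

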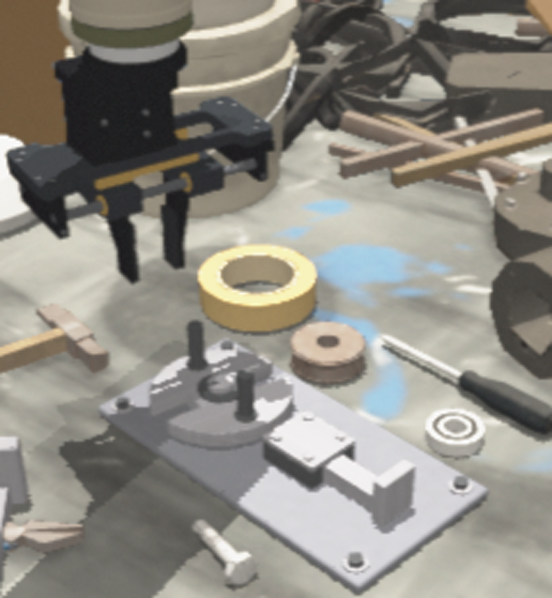

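View pics/w2.png

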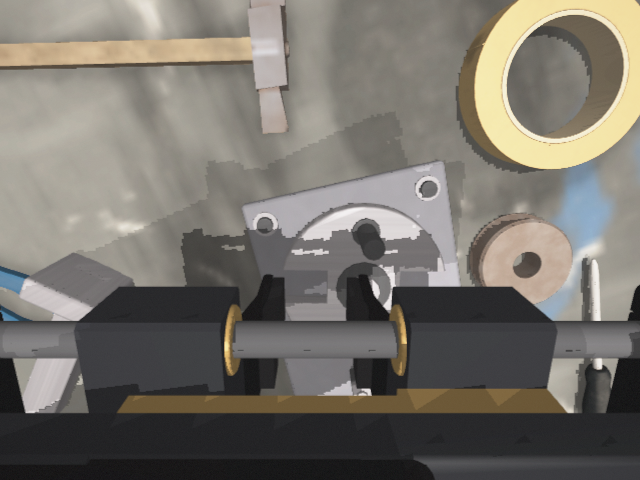

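Request:
jog_arm([
  {"translation": [0,0,-30],"twist": 0},
  {"translation": [0,0,-30],"twist": 0},
  {"translation": [0,0,-27],"twist": 0},
  {"translation": [0,0,0],"twist": 0},
  {"translation": [0,0,0],"twist": 0},
])

```text
time: 1.75
ee_pos: [0.5639, 0.1032, 0.0472]
eef_rot: [-0.705, 0.049, -0.05, 0.706]
ft_force: [0.3, -0.4, -0.6]
width: 0.0005
```

```bash
python3 - <<'E'
from h import *
s=camera("scene");crop(s,230,100,430,280,4,"s3.png")
s=camera("side");crop(s,230,130,430,280,4,"d3.png")
E
```

```text
(no output)
```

View pics/s3.png

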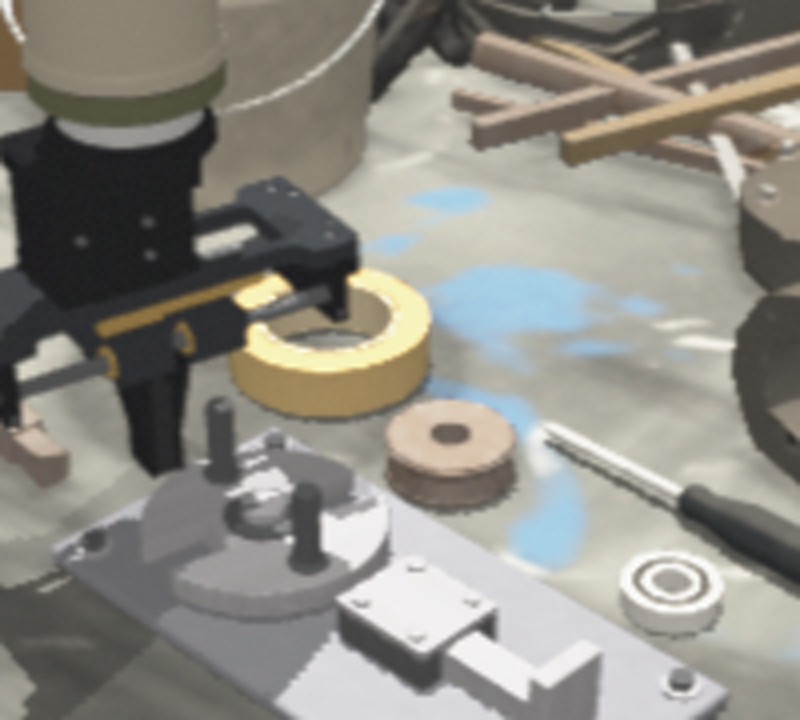

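View pics/d3.png

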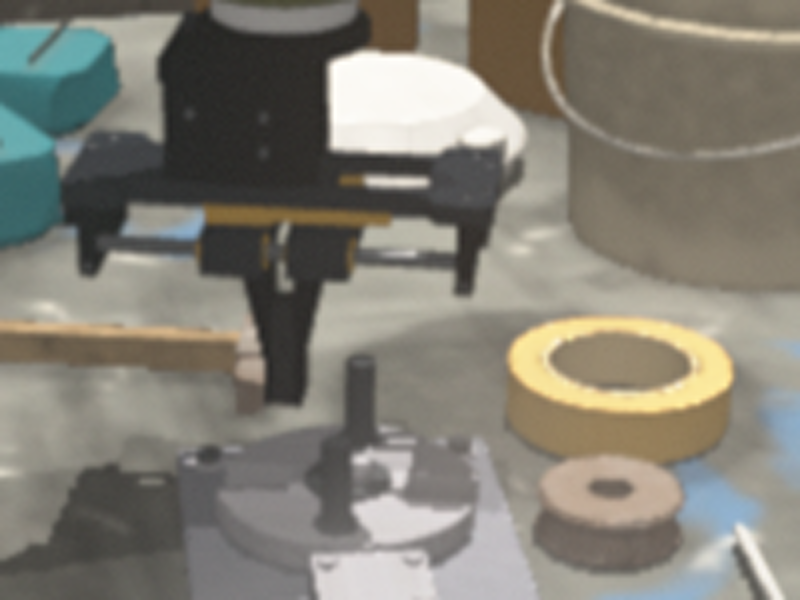

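```bash
python3 - <<'E'
from h import *
pts=[push(t,19).round(0) for t in np.linspace(-.218,-1.418,13)]
print(pts[0]); print(np.diff(pts,axis=0).tolist(),pts[-1])
E
```

```text
[579. 101.]
[[5.0, 1.0], [4.0, 1.0], [5.0, 0.0], [5.0, -1.0], [4.0, 0.0], [5.0, -2.0], [4.0, -1.0], [4.0, -2.0], [4.0, -3.0], [4.0, -3.0], [3.0, -3.0], [3.0, -3.0]] [629.  85.]
```

Request:
jog_arm([
  {"translation": [5,-1,0],"twist": 0},
  {"translation": [5,-1,0],"twist": 0},
  {"translation": [5,0,0],"twist": 0},
  {"translation": [5,1,0],"twist": -0.1},
  {"translation": [4,1,0],"twist": -0.1},
  {"translation": [5,0,0],"twist": -0.1},
  {"translation": [5,-1,0],"twist": -0.1},
  {"translation": [0,0,0],"twist": 0},
])

```text
time: 2.65
ee_pos: [0.5974, 0.1024, 0.0456]
eef_rot: [-0.681, 0.189, -0.189, 0.681]
ft_force: [-1.1, 1.6, 0.5]
width: -0.0001
```

```bash
python3 - <<'E'
from h import *
s=camera("scene");crop(s,230,100,430,280,4,"s4.png")
E
```

```text
(no output)
```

View pics/s4.png

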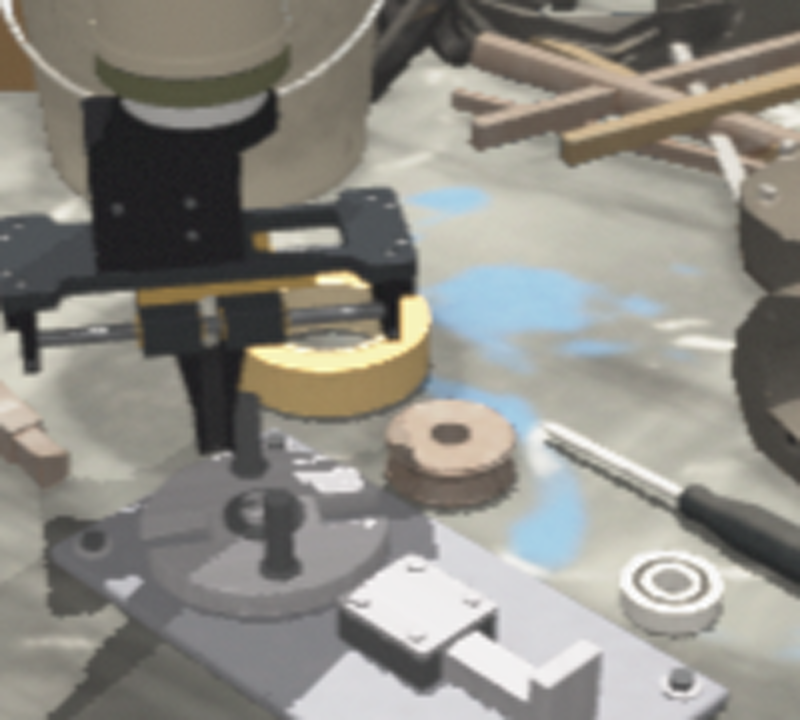

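Request:
jog_arm([
  {"translation": [4,0,0],"twist": -0.1},
  {"translation": [5,-2,0],"twist": -0.1},
  {"translation": [4,-1,0],"twist": -0.1},
  {"translation": [4,-2,0],"twist": -0.1},
  {"translation": [4,-3,0],"twist": -0.1},
  {"translation": [4,-3,0],"twist": -0.1},
  {"translation": [3,-3,0],"twist": -0.1},
  {"translation": [2,-2,0],"twist": -0.1},
  {"translation": [0,0,0],"twist": 0},
])

```text
time: 3.6
ee_pos: [0.6273, 0.0867, 0.0457]
eef_rot: [-0.554, 0.439, -0.439, 0.555]
ft_force: [-0.1, 3.1, -0.5]
width: 0.0006
```

```bash
python3 - <<'E'
from h import *
s=camera("scene");crop(s,230,100,430,280,4,"s5.png")
s=camera("side");crop(s,230,150,430,300,4,"d5.png")
E
```

```text
(no output)
```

View pics/s5.png

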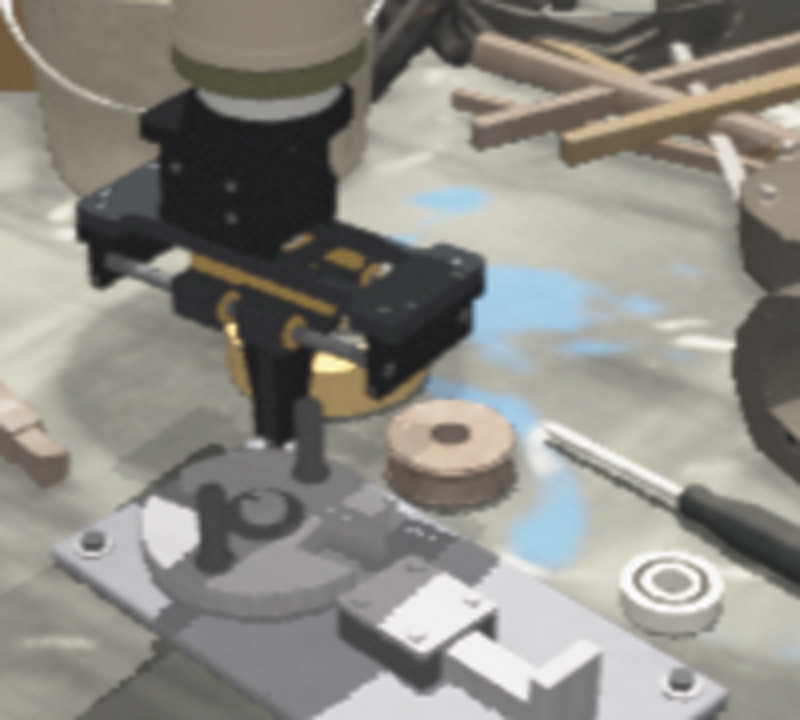

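View pics/d5.png

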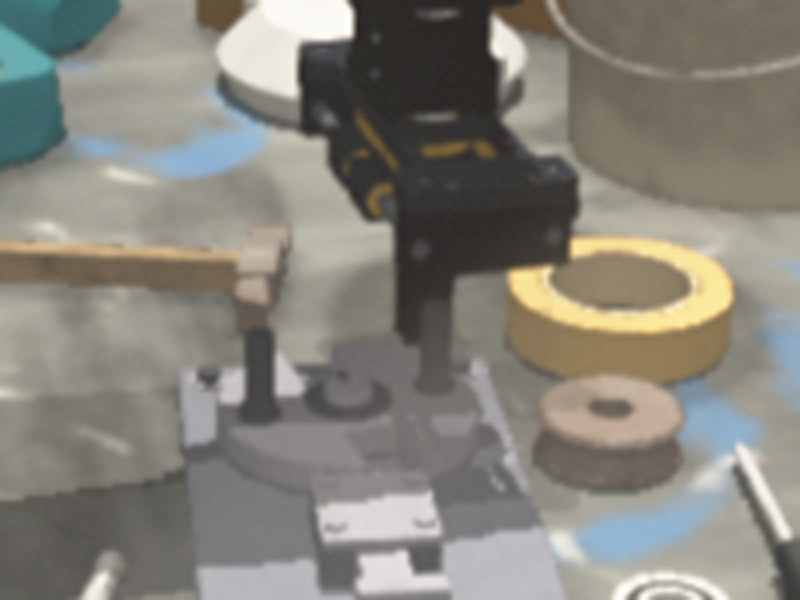

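```bash
cat >> h.py <<'E'
def S(P):
    d=(P[:2]-p[:2])*1000; c,sn=np.cos(p[2]),np.sin(p[2]); return np.array([c*d[0]+sn*d[1],-sn*d[0]+c*d[1]])
def ang(c,a,b,z):
    A=S(ray(c,*a,z));B=S(ray(c,*b,z)); d=B-A; print(A.round(1),B.round(1),"len",np.hypot(*d).round(1),"angle",np.arctan2(d[1],d[0]).round(3), "mid",((A+B)/2).round(1))
E
python3 - <<'E'
from h import *
s=camera("scene");d=camera("side")
o=lambda x,y:(230+x/4,100+y/4)
q=lambda x,y:(230+x/4,150+y/4)
ang(s,o(210,490),o(308,405),.069)
ang(s,o(214,566),o(312,474),.027)
ang(d,q(259,334),q(438,300),.069)
ang(d,q(261,413),q(433,386),.027)
E
```

```text
[-10.2  42.2] [ 10.  -37.6] len 82.3 angle -1.323 mid [-0.1  2.3]
[-11.6  43.7] [ 10.8 -39.7] len 86.4 angle -1.309 mid [-0.4  2. ]
[-16.   41.2] [ 12.2 -41.5] len 87.3 angle -1.242 mid [-1.9 -0.1]
[-10.5  40.2] [  9.2 -40. ] len 82.6 angle -1.329 mid [-0.7  0.1]
```

Request:
jog_arm([
  {"translation": [2,-3,0],"twist": -0.07},
  {"translation": [2,-3,0],"twist": -0.07},
  {"translation": [2,-3,0],"twist": -0.08},
  {"translation": [0,0,0],"twist": 0},
])

```text
time: 4.2
ee_pos: [0.6332, 0.0768, 0.0457]
eef_rot: [-0.503, 0.497, -0.497, 0.503]
ft_force: [0.4, 2.5, 0.4]
width: 0.0008
```

```bash
python3 - <<'E'
from h import *
s=camera("scene");crop(s,250,180,350,260,8,"s6.png")
s=camera("side");crop(s,260,200,380,290,6.6,"d6.png")
E
```

```text
(no output)
```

View pics/s6.png

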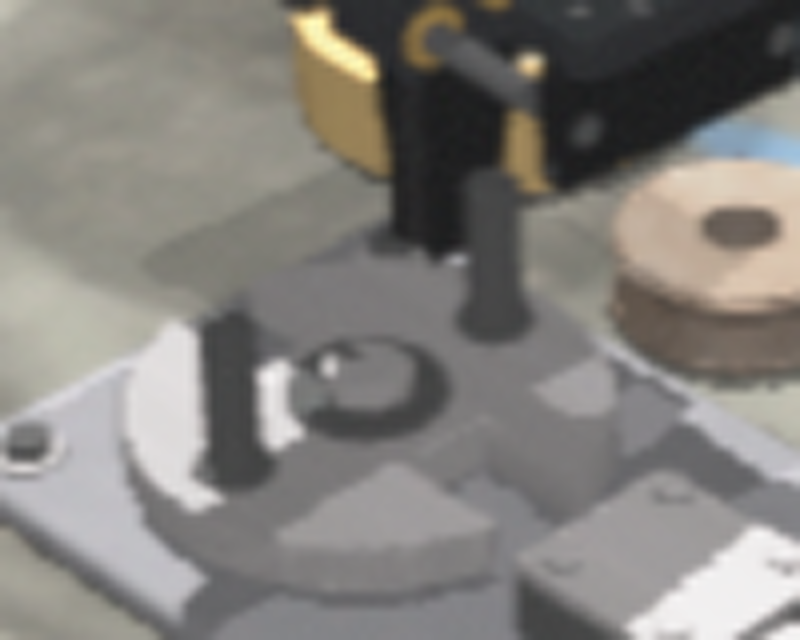

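View pics/d6.png

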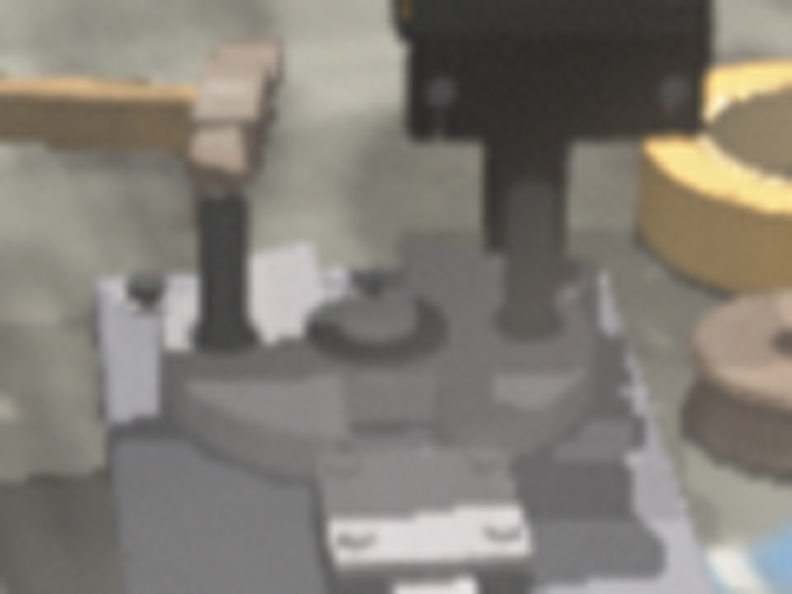

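Request:
jog_arm([
  {"translation": [0,5,0],"twist": 0},
  {"translation": [0,2,30],"twist": 0},
  {"translation": [0,0,40],"twist": 0.148},
  {"translation": [0,0,40],"twist": 0.148},
  {"translation": [0,0,40],"twist": 0.148},
  {"translation": [0,-15,0],"twist": 0.148},
  {"translation": [0,-15,0],"twist": 0.148},
  {"translation": [0,-15,0],"twist": 0.148},
  {"translation": [-3,-15,0],"twist": 0.148},
  {"translation": [-10,-15,0],"twist": 0.148},
  {"translation": [-10,-10,0],"twist": 0.148},
  {"translation": [-10,-10,0],"twist": 0.148},
  {"translation": [0,0,0],"twist": 0.148},
  {"translation": [0,0,0],"twist": 0},
  {"translation": [0,0,0],"twist": 0},
])

```text
time: 5.8
ee_pos: [0.5999, -0.011, 0.1955]
eef_rot: [0.707, 0.023, -0.023, -0.707]
ft_force: [-0.8, 0.4, -0.1]
width: 0.0003
```

```bash
python3 - <<'E'
from h import *
w=camera("wrist");cv2.imwrite("pics/w7.png",w["img"][:,:,::-1])
crop(w,200,30,400,230,3,"w7c.png")
s=camera("scene");crop(s,250,180,350,260,8,"s7.png")
E
```

```text
(no output)
```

View pics/w7.png

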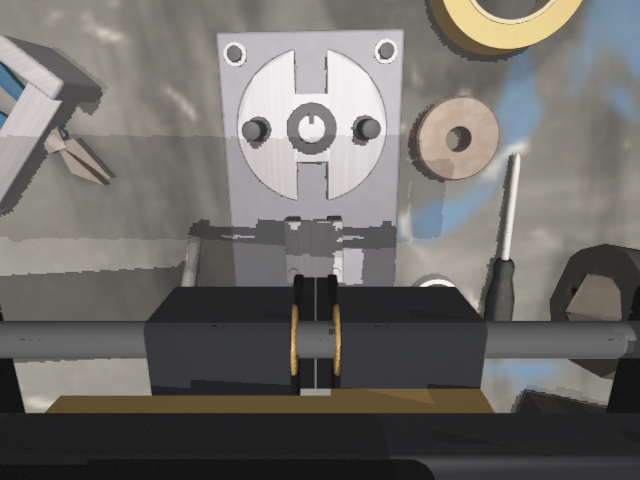

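View pics/w7c.png

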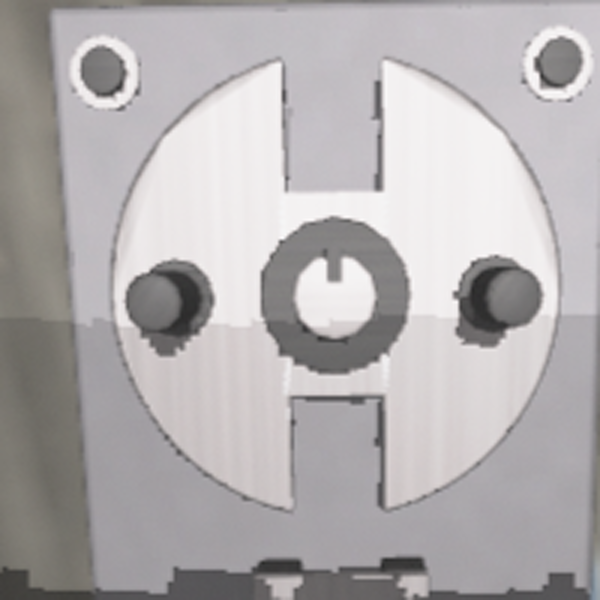

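View pics/s7.png

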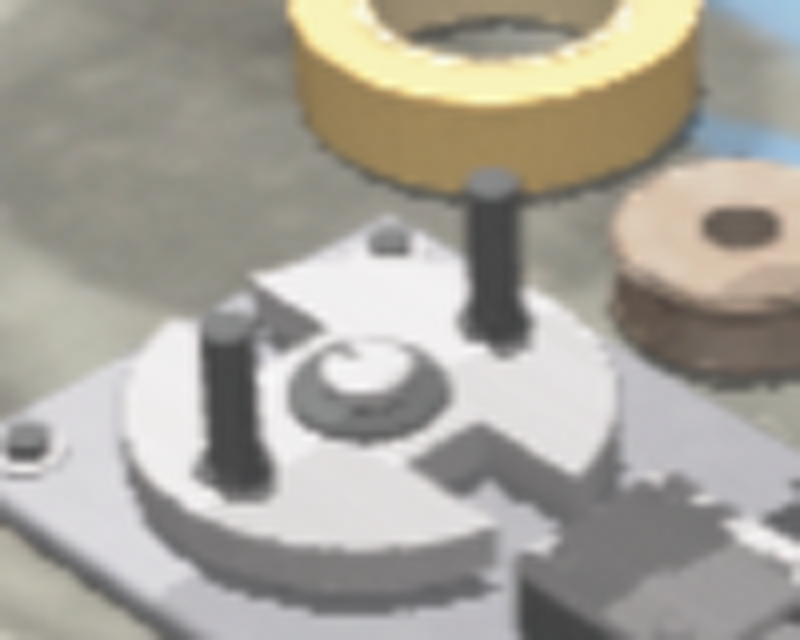

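```bash
python3 - <<'E'
from h import *
w=camera("wrist");s=camera("scene")
o=lambda x,y:(200+x/3,30+y/3)
ang(w,o(102,69),o(560,60),.014)
ang(w,o(52,12),o(600,2),.010)
ang(w,o(153,300),o(514,296),.069)
# slot mouth corners z=.027
ang(w,o(292,510),o(283,60),.027)
ang(w,o(384,510),o(384,60),.027)
print("hub",S(ray(w,*o(335,294),.036)),"guide",[S(ray(w,*o(x,570),.036)).round(1) for x in (258,300,383,425)])
q=lambda x,y:(250+x/8,180+y/8)
ang(s,q(228,322),q(494,182),.069)
ang(s,q(236,480),q(498,340),.027)
E
```

```text
[59.3 60.5] [ 60.1 -59.6] len 120.1 angle -1.564 mid [59.7  0.4]
[73.8 73.5] [ 74.5 -70.2] len 143.7 angle -1.566 mid [74.2  1.6]
[ 1.7 41.8] [  1.6 -41.8] len 83.6 angle -1.571 mid [ 1.6 -0. ]
[-56.3  12.8] [58.9 12.3] len 115.2 angle -0.004 mid [ 1.3 12.5]
[-56.5 -12.8] [ 58.6 -13.1] len 115.2 angle -0.002 mid [  1. -13.]
hub [ 1.90191916 -0.08210555] guide [array([-71.1,  22. ]), array([-71.2,  10.5]), array([-71.5, -12.3]), array([-71.6, -23.8])]
[ 0.4 42.8] [ -0.3 -40.4] len 83.2 angle -1.578 mid [0.  1.2]
[-2.8 46. ] [ -5.  -36.3] len 82.4 angle -1.597 mid [-3.9  4.8]
```

```bash
python3 - <<'E'
from h import *
for x in (-225,-205,-152,-142): print(x,W2(x,0).round(1))
st=read_state();print(st["ee_pos"]*1000 if hasattr(st["ee_pos"],"shape") else st["ee_pos"])
E
```

```text
-225 [ 609.3 -167.8]
-205 [ 607.8 -147.8]
-152 [603.8 -95. ]
-142 [603. -85.]
[600.06646162 -10.6947711  195.43049185]
```

Move behind the tail, then descend.

Request:
jog_arm([
  {"translation": [3,-30,0],"twist": 0.008},
  {"translation": [3,-45,0],"twist": 0},
  {"translation": [3,-45,0],"twist": 0},
  {"translation": [0,-40,0],"twist": 0},
  {"translation": [0,0,-40],"twist": 0},
  {"translation": [0,0,-40],"twist": 0},
  {"translation": [0,0,-40],"twist": 0},
  {"translation": [0,0,-30],"twist": 0},
  {"translation": [0,0,-20],"twist": 0},
  {"translation": [0,0,0],"twist": 0},
  {"translation": [0,0,0],"twist": 0},
])

```text
time: 7.1
ee_pos: [0.6093, -0.1709, 0.0261]
eef_rot: [0.707, 0.027, -0.027, -0.707]
ft_force: [0.1, 0.4, 0.7]
width: 0.0001
```

```bash
python3 - <<'E'
from h import *
s=camera("scene");crop(s,260,150,460,330,4,"s8.png")
s=camera("side");crop(s,230,180,430,330,4,"d8.png")
E
```

```text
(no output)
```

View pics/s8.png

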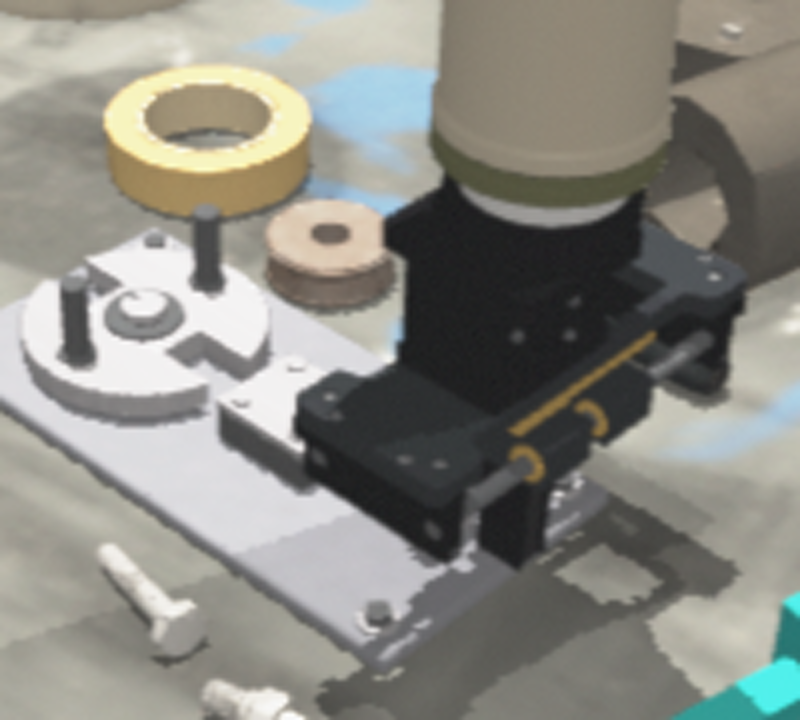

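View pics/d8.png

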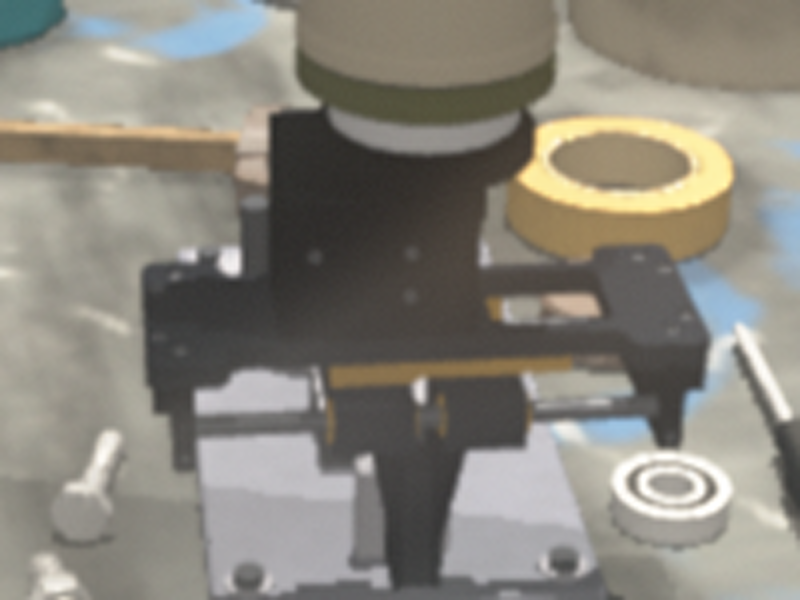

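Request:
jog_arm([
  {"translation": [-1,10,0],"twist": 0},
  {"translation": [-1,10,0],"twist": 0},
  {"translation": [0,5,0],"twist": 0},
  {"translation": [0,4,0],"twist": 0},
  {"translation": [-1,4,0],"twist": 0},
  {"translation": [0,4,0],"twist": 0},
  {"translation": [0,4,0],"twist": 0},
  {"translation": [-1,4,0],"twist": 0},
  {"translation": [0,4,0],"twist": 0},
  {"translation": [0,4,0],"twist": 0},
  {"translation": [0,0,0],"twist": 0},
])

```text
time: 8.3
ee_pos: [0.605, -0.1169, 0.0254]
eef_rot: [-0.706, -0.027, 0.027, 0.707]
ft_force: [-1.0, -0.0, -0.2]
width: 0.0005
```

```bash
python3 - <<'E'
from h import *
s=camera("scene");crop(s,260,150,460,330,4,"s9.png")
E
```

```text
(no output)
```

View pics/s9.png

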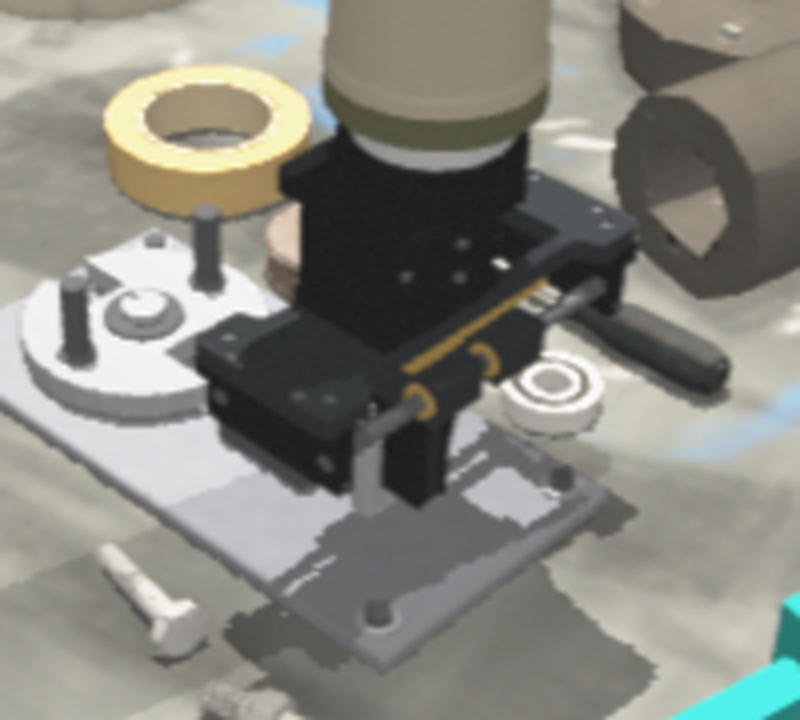

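Request:
jog_arm([
  {"translation": [0,4,0],"twist": 0},
  {"translation": [-1,4,0],"twist": 0},
  {"translation": [0,3,0],"twist": 0},
  {"translation": [0,3,0],"twist": 0},
  {"translation": [0,2,0],"twist": 0},
  {"translation": [0,0,0],"twist": 0},
])

```text
time: 8.95
ee_pos: [0.6041, -0.1014, 0.0256]
eef_rot: [-0.706, -0.027, 0.027, 0.707]
ft_force: [-0.2, -0.7, -0.5]
width: 0.0006
```

```bash
python3 - <<'E'
from h import *
s=camera("scene");crop(s,260,150,460,330,4,"s10.png")
st=read_state(); print(S(st["ee_pos"]), st["ft_force"])
E
```

```text
[-158.61852466    0.18798394] [-0.57742515 -0.00747466  0.59564423]
```

View pics/s10.png

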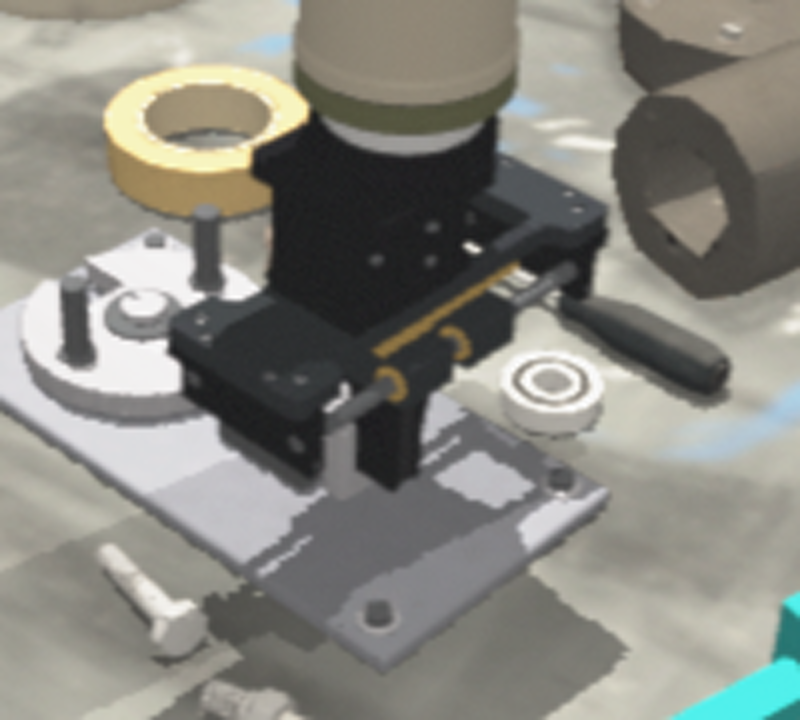

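Request:
jog_arm([
  {"translation": [0,2,0],"twist": 0},
  {"translation": [0,1.5,0],"twist": 0},
  {"translation": [-0.3,1.5,0],"twist": 0},
  {"translation": [0,0,0],"twist": 0},
  {"translation": [0,0,0],"twist": 0},
])

```text
time: 9.5
ee_pos: [0.6037, -0.0967, 0.0256]
eef_rot: [-0.706, -0.027, 0.027, 0.707]
ft_force: [-0.2, -0.2, 0.4]
width: 0.0003
```

Request:
jog_arm([
  {"translation": [0,1,0],"twist": 0},
  {"translation": [0,1,0],"twist": 0},
  {"translation": [0,0,0],"twist": 0},
  {"translation": [0,0,0],"twist": 0},
])

```text
time: 9.9
ee_pos: [0.6037, -0.0955, 0.0256]
eef_rot: [0.707, 0.027, -0.027, -0.706]
ft_force: [0.7, -3.6, 0.1]
width: 0.0007
```

Request:
jog_arm([
  {"translation": [0,1,0],"twist": 0},
  {"translation": [0,1,0],"twist": 0},
  {"translation": [0,0,0],"twist": 0},
  {"translation": [0,0,0],"twist": 0},
])

```text
time: 10.3
ee_pos: [0.6037, -0.0954, 0.0257]
eef_rot: [0.707, 0.026, -0.026, -0.706]
ft_force: [1.3, -8.4, -0.4]
width: 0.0007
```

Request:
jog_arm([
  {"translation": [0,1.5,0],"twist": 0},
  {"translation": [0,0,0],"twist": 0},
  {"translation": [0,0,0],"twist": 0},
])

```text
time: 10.6
ee_pos: [0.6037, -0.0954, 0.0257]
eef_rot: [0.708, 0.026, -0.026, -0.705]
ft_force: [1.1, -12.5, -1.5]
width: 0.0009
```

Request:
jog_arm([
  {"translation": [0,-5,0],"twist": 0},
  {"translation": [0,-10,0],"twist": 0},
  {"translation": [0,-20,0],"twist": 0},
  {"translation": [0,-30,0],"twist": 0},
  {"translation": [0,-10,40],"twist": 0},
  {"translation": [0,0,40],"twist": 0},
  {"translation": [0,0,40],"twist": 0},
  {"translation": [0,0,40],"twist": 0},
  {"translation": [0,0,0],"twist": 0},
  {"translation": [0,0,0],"twist": 0},
])

```text
time: 11.6
ee_pos: [0.6042, -0.1663, 0.1864]
eef_rot: [-0.706, -0.028, 0.026, 0.707]
ft_force: [-0.4, 0.4, -0.2]
width: 0.0004
```

```bash
python3 - <<'E'
from h import *
s=camera("scene");crop(s,260,180,420,320,5,"s11.png")
s=camera("side");crop(s,230,180,430,330,4,"d11.png")
w=camera("wrist");cv2.imwrite("pics/w11.png",w["img"][:,:,::-1])
E
```

```text
(no output)
```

View pics/s11.png

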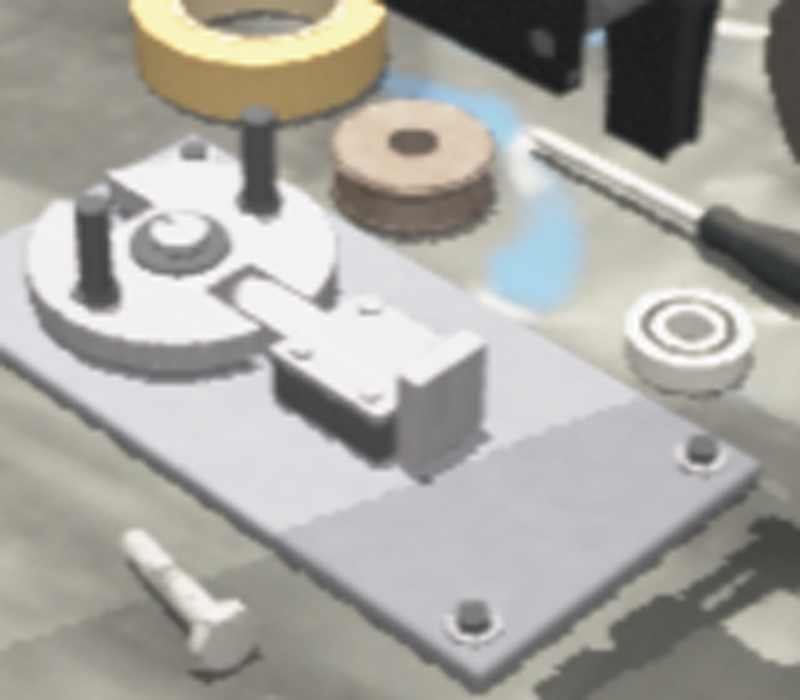

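View pics/w11.png

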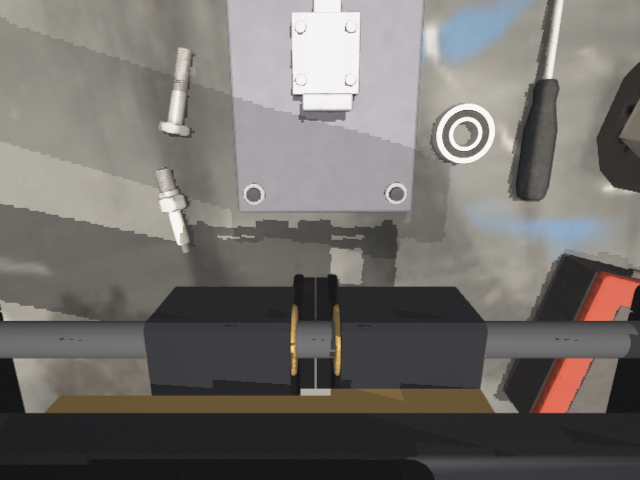

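View pics/d11.png

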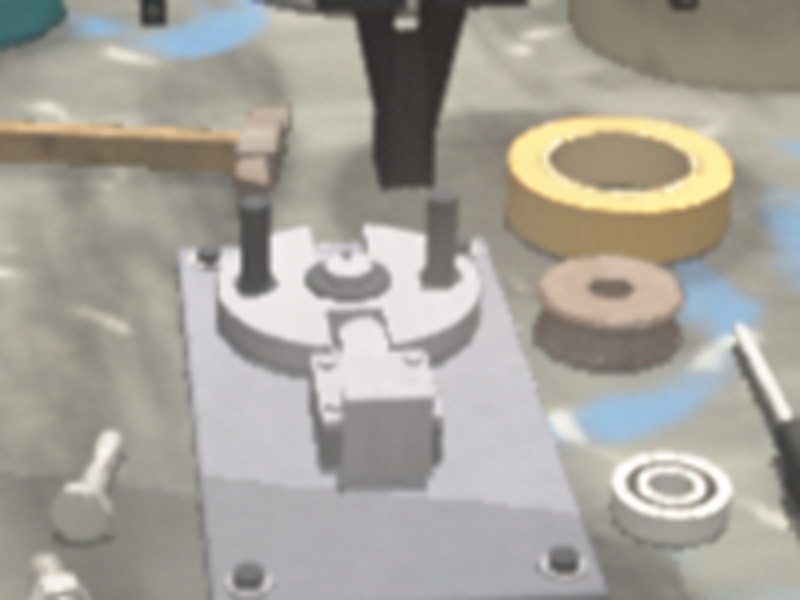

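```bash
python3 - <<'E'
from h import *
w=camera("wrist");crop(w,270,0,380,130,4.5,"w12.png")
s=camera("scene");crop(s,300,220,370,280,10,"s12.png")
E
```

```text
(no output)
```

View pics/w12.png

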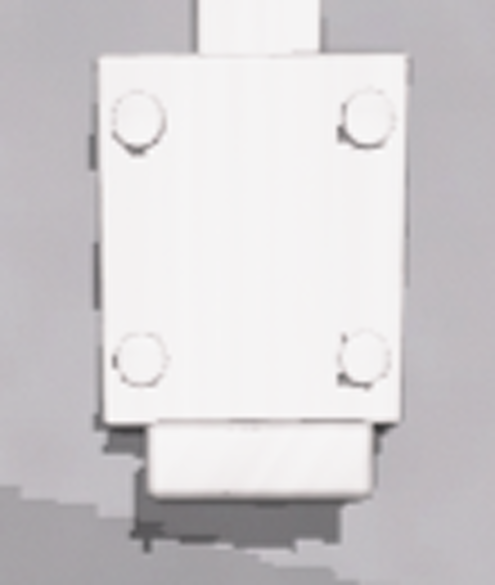

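View pics/s12.png

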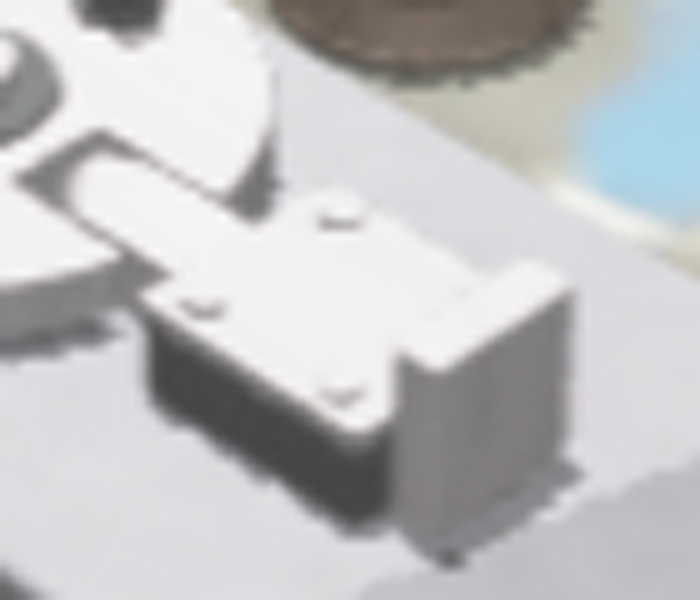

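The plate sits flush against the guide and the nose is deep in the slot. The robot is clear, so I'm handing the job in.

```bash
python3 - <<'E'
from bench import *
print(close_job())
E
```

```text
the job is handed in; nothing more can be done
None
```

The shaft is locked: the bar sits in the slot, with its tail plate up against the guide. I handed the job in at about 12 s, with the gripper clear of everything.

- **Disc:** I pushed the far peg about 1.35 rad clockwise with the closed fingertips. The wrist camera then showed the slot in line with the guide to about 0.01 rad. The scene camera's peg-top reading agreed; its peg-base reading was 0.03 rad off, which I put down to its coarser view.
- **Bar:** I pushed the tail plate until it stopped. The fingertips did not move further as the push rose to about 12 N, and they stopped within about 1–2 mm of where fully home was expected.
- **Last checks:** Close-up pictures show no visible gap between the plate and the guide, and the nose deep in the slot. The bearing, pulley, tape, bolt, spark plug and screwdriver look undisturbed in the pictures; I did not measure them again.

No check failed. The camera and stand measurements are only good to about 2 mm.

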